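# Spin the open blower wheel to check that it runs free

## Task

Two blower motors stand on the bench with their fan wheels on top. Check that the open wheel, the one whose five straight blades lie bare, turns freely: with the fingers among its blades spin it by at least one full turn, all in one direction (either will do), then take the hand away and let it come to rest. Leave the other wheel, which has a flat cover disc over its blades, as it stands.

Things in the scene. Friction and masses are not known exactly. Their poses are not given: they have to be found in the camera images.
- open_hub (a point): Open fan wheel, bare aluminium, 160 mm across: centre of its hub's top, on the vertical shaft axis, 149 mm above the table. Turns with the wheel: x points out along one blade, z up. Disc top 119 mm above the table; hub 36 mm across; five radial upright blades 72 deg apart, 3 mm thick, from 17 to 79 mm off the axis, tops 155 mm above the table. The gaps are open above and outside.
- open_wheel (a joint): Turning angle of the open wheel, rad, growing anticlockwise seen from above; counts on through full turns, no end stops. Starts between -0.5 and 0.5. The wheel, about 0.35 kg, turns lightly (about 0.005 N m of friction) and coasts a little when let go.
- open_motor: Motor under the open wheel, fixed to the table: black, 100 mm across, round blue flanges, the lower 140 mm across, a grey terminal box on its side, all below the wheel. Origin: centre of its underside. It stands beside the other motor, left or right of it.
- covered_rim (a point): A point on the rim of the other motor's fan wheel, on top of its cover disc, 158 mm above the table; turns with that wheel, x points outward, the shaft axis lies 80 mm back along -x. Same motor, size and aluminium, but a flat disc 160 mm across covers the blades, with a steel nut on top up to 163 mm. Turns as lightly; leave it alone.

How it is judged:
At the end, for the whole second after the job is handed in: The open wheel's angle lies beyond 5.7 rad or below -5.7 rad (a full turn in one direction from any start is enough), it is at rest (slower than 0.2 rad/s), and the covered wheel's rim is within 20 mm of where it started ((value of joint open_wheel above 5.7 rad or value of joint open_wheel below -5.7 rad) and velocity of joint open_wheel between -0.2 and 0.2 rad/s and distance of covered_rim from where it was at the start of the episode below 0.02 m); the robot touches nothing.
It fails at once if the covered wheel is turned (its rim moves more than 20 mm) (distance of covered_rim from where it was at the start of the episode above 0.02 m).
It also fails if it takes over 48 s, if anything falls off the work surface, if the arm or the gripper's body presses on something with over 40 N, if the wrist force passes 120 N, or if a joint passes its speed limit or range.

## Robot

A 6-joint arm with a two-finger parallel gripper is mounted at the origin on the work surface. World frame = base frame: x ahead of the robot, y to its left, z up, the work surface at z = 0. Lengths are in m, angles in rad, forces in N, time in s.
With the tool pointing down it reaches from about 0.275 to 0.875 m from the base axis. Payload 12.5 kg.
Tool frame: the origin (TCP) lies at the very end of the fingers, on their centre line; the grasp point (between the pads) lies 19 mm behind it; z points along the fingers, y is the line along which they close (so a half turn about z gives the same grasp; the last joint's range is limited). The gripper opens to 85 mm and grips with 20 to 120 N. Pads are 22 mm wide; open, the fingers measure 114 mm over their backs; the gripper's body (76 mm by 85 mm) begins 54 mm behind the grasp point. The pads swing forward as they close: fully open they stand 13 mm farther back than shut.
Start: joints at [1.257, 0.351, 1.652, -0, 1.139, -0.085], TCP at [0.125, 0.536, 0.231] pointing down, gripper open.
Joint ranges: [-2.75, 2.75], [-0.79, 2.1], [0.01, 2.65], [-1.57, 4.71], [0.07, 3.14], [-2.87, 2.87]. Speed limits (rad/s): [2.22, 2.22, 2.79, 3.14, 3.14, 3.14].

## Interface

Orientations are given as a 3x3 rotation matrix whose columns are the frame's x, y, z axes.
In Python, from bench import manip gives the robot as it stands. Calls block until the motion is done:
- manip.move_ptp(position, orientation): joint-space move of the TCP to a pose.
- manip.move_l(position, attitude=None, max_speed=0.15): straight line of the TCP; attitude=None keeps the orientation; max_speed is the mean speed in m/s.
- manip.move_j(angles): joint-space move.
- manip.set_gripper(opening, effort=None): opening from 0.0 (shut) to 1.0 (fully open); effort is the grip in N (None keeps the last); returns when the fingers have stopped.
- manip.dwell(seconds).
- manip.inverse_kinematics(position, orientation): joint angles nearest the present ones, or None.
- manip.grab_frame(name): name is "scene" or "top" or "wrist"; returns (picture, depth): 400x640x3 uint8, red, green, blue; 400x640 float32, m along the optical axis (not along the pixel's ray), 0 where there is no reading.
- manip.get_calibration(name): a dict with "camera_matrix" (3x3 intrinsics, pixels), "k1" (the pictures are not rectified: a ray, as slopes to the right and down, at radius r is drawn at 1 + k1 r^2 times it, then the intrinsics apply), "R" (3x3) and "t" (3): a world point X has camera coordinates R X + t. Camera axes: x right, y down, z forward; pixel columns grow to the right and rows downward; lengths in m; the calibration is good to about 2 mm. A picture is of the moment at which its call begins: read the wrist's pose just before it. get_calibration takes no time and is no camera call; for the wrist camera it gives the pose at the moment of the call.
A pose or a line that the arm cannot do raises manip.Unreachable and nothing moves.
- manip.sign_off(): hands the job in; it is judged then, once.
Trained networks look in the newest picture that a camera, given by its name, has taken for a name from the list of things; names that differ only in an ending like _2 or _b are one class to them, and where a whole thing is asked for, a point or a joint stands for the part that bears it (a point fixed in the world has none). Each returns a list of dicts, best first, with "confidence" (0 to 1); they miss things now and then, are a little off and sometimes report something else, mostly with a low value. They report only what shows in the picture. A call takes as long as a camera call.
- manip.look_for(camera, name): "at" ([x, y, z] in m, in world coordinates, good to about 4 mm: the middle of the surface that is visible of it).
Readings, each from a call of its own:
- manip.current_time(): time.
- manip.current_qpos(): joint angles.
- manip.current_joint_vel(): joint speeds.
- manip.current_joint_torque(): joint torques, N m.
- manip.current_ee_pos(): TCP position.
- manip.current_tcp_rot(): TCP orientation.
- manip.current_force(): force on the tool from outside, world axes, zero at the start.
- manip.current_ft_torque(): the same for the moment, N m.
- manip.current_grip_width(): opening from 0.0 (shut) to 1.0 (fully open).
- manip.current_grip_force(): force on a finger pad.
Only numpy, scipy, OpenCV 4.12 (cv2) and the standard library are available. Lean on these libraries where they do the work, as an engineer would, in place of code of your own. Each camera call takes 0.05 s, during which the arm holds its last target. There are 200 camera calls.

## Working session

There is one attempt and no reset: what is moved stays moved. The work goes in short steps, each a Python script; the robot and the scene stay as the last script left them, time stands still between calls to the robot, and variables do not carry over. Pictures are saved under pics/ and viewed, at most 10 in all, crops included, and the job is handed in when it is done.

```bash
mkdir -p pics
python3 - <<'E'
from bench import manip
import cv2
for c in ("top","scene"):
    p,d=manip.grab_frame(c); cv2.imwrite(f"pics/{c}1.png",p[:,:,::-1])
    for n in ("open_hub","open_motor","covered_rim","open_wheel"):
        for r in manip.look_for(c,n)[:3]: print(c,n,r)
    k=manip.get_calibration(c);print(k)
print(manip.current_time())
E
```

```text
top open_hub {'at': [0.5214, 0.1751, 0.1221], 'confidence': 0.72}
top open_motor {'at': [0.5282, 0.1815, 0.1216], 'confidence': 0.65}
top covered_rim {'at': [0.5023, -0.1974, 0.1558], 'confidence': 0.65}
top open_wheel {'at': [0.5192, 0.1772, 0.1202], 'confidence': 0.65}
{'camera_matrix': array([[395.06007247,   0.        , 324.20677401],
       [  0.        , 395.06007247, 210.52409909],
       [  0.        ,   0.        ,   1.        ]]), 'k1': -0.00933583862766404, 'R': array([[-0.02061399, -0.99976515,  0.00668659],
       [-0.99216597,  0.01963215, -0.12337446],
       [ 0.12321421, -0.00917745, -0.99233766]]), 't': array([-0.00159824,  0.61570268,  0.71997522])}
scene open_hub {'at': [0.5386, 0.1717, 0.1207], 'confidence': 0.56}
scene open_motor {'at': [0.5488, 0.1684, 0.1123], 'confidence': 0.87}
scene covered_rim {'at': [0.5147, -0.1981, 0.1531], 'confidence': 0.82}
scene open_wheel {'at': [0.5346, 0.1752, 0.1212], 'confidence': 0.93}
{'camera_matrix': array([[389.29939882,   0.        , 321.95227286],
       [  0.        , 389.29939882, 197.89032018],
       [  0.        ,   0.        ,   1.        ]]), 'k1': -0.05180798716814838, 'R': array([[ 0.48947551,  0.87193251,  0.01214144],
       [ 0.73734551, -0.406409  , -0.53958625],
       [-0.4655484 ,  0.27306669, -0.84184278]]), 't': array([-0.28307492, -0.37814981,  1.04750233])}
0.5
```

View pics/top1.png

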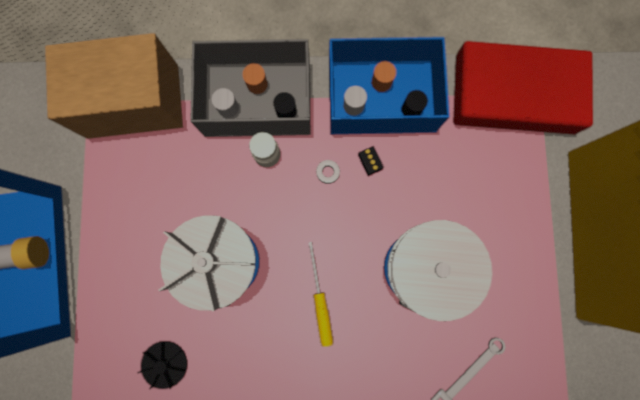

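View pics/scene1.png

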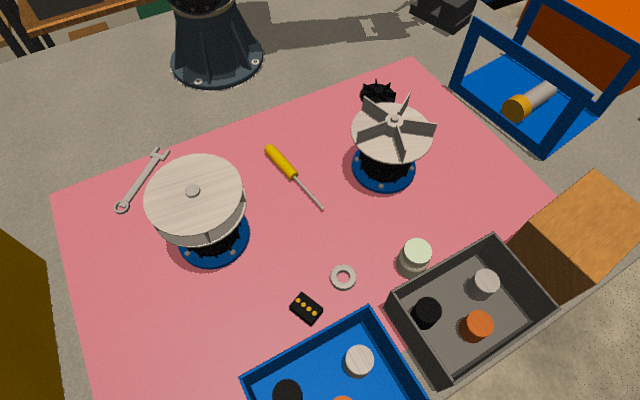

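The top view shows the open wheel on the left, with its hub at about (203,263) and blade tips at (255,264), (222,218), (165,233), (160,290) and (215,307). The covered wheel is on the right at about (440,270). The scene view agrees, and a small black impeller on the table is a decoy.

```bash
cat > h.py <<'E'
from bench import manip
import numpy as np, cv2
def px2w(c,uv,z):
    k=manip.get_calibration(c)
    uv=np.array(uv,float).reshape(-1,1,2)
    n=cv2.undistortPoints(uv,k["camera_matrix"],np.array([k["k1"],0,0,0]))[:,0]
    d=np.c_[n,np.ones(len(n))]@k["R"]; o=-k["R"].T@k["t"]
    return o+d*((z-o[2])/d[:,2])[:,None]
E
python3 - <<'E'
from h import *
for c,h,t in (("top",(203,263),[(255,264),(222,218),(165,233),(160,290),(215,307)]),("scene",(395,119),[(408,94),(436,128),(401,159),(356,136),(362,96)])):
    H=px2w(c,h,.149)[0]; T=px2w(c,t,.155); v=T-H
    print(c,H,np.hypot(v[:,0],v[:,1]),np.degrees(np.arctan2(v[:,1],v[:,0]))%72, T.mean(0))
print(manip.current_tcp_rot().round(2))
R=manip.current_tcp_rot()
for a in range(0,360,45):
    print(a,manip.inverse_kinematics(H+[.055*np.cos(np.radians(a)),.055*np.sin(np.radians(a)),-.019],np.array([[1,0,0],[0,-1,0],[0,0,-1.]])))
E
```

```text
top [0.52062342 0.1836058  0.149     ] [0.0846318  0.07803952 0.07758042 0.07722829 0.07235235] [51.81399751 48.39650809 50.76405543 50.04334317 53.48957044] [0.52209769 0.18120385 0.155     ]
scene [0.52336458 0.1863498  0.149     ] [0.06932906 0.07687865 0.1003825  0.09066346 0.08083723] [52.00138828 40.04300552 42.09654282 57.27137963 54.27605108] [0.5304682  0.17455494 0.155     ]
[[-0.97  0.23  0.  ]
 [ 0.23  0.97 -0.  ]
 [-0.   -0.   -1.  ]]
0 [ 2.35098574e-01  5.68504138e-01  1.58369552e+00 -4.44089210e-16
  9.89393000e-01  1.80589490e+00]
45 [ 3.04178141e-01  5.65351392e-01  1.58925244e+00 -4.44089210e-16
  9.86988816e-01  1.87497447e+00]
90 [ 3.51317588e-01  5.18345228e-01  1.67120827e+00 -4.44089210e-16
  9.52039152e-01  1.92211391e+00]
135 [ 3.48046134e-01  4.52000209e-01  1.78375552e+00 -4.44089210e-16
  9.05836926e-01  1.91884246e+00]
180 [ 2.86292241e-01  4.04669890e-01  1.86151797e+00 -4.44089210e-16
  8.75404795e-01  1.85708857e+00]
225 [ 2.03509556e-01  4.08340984e-01  1.85556823e+00 -4.44089210e-16
  8.77683438e-01  1.77430588e+00]
270 [ 1.59610497e-01  4.60354928e-01  1.76980068e+00 -4.44089210e-16
  9.11437044e-01  1.73040682e+00]
315 [ 1.76404055e-01  5.26198643e-01  1.65763638e+00 -4.44089210e-16
  9.57757633e-01  1.74720038e+00]
```

```bash
cat >> h.py <<'E'
C=np.array([.521,.184]); 
def P(a,z=.131,r=.055):
    a=np.radians(a); return [C[0]+r*np.cos(a),C[1]+r*np.sin(a),z]
E
python3 - <<'E'
from h import *
manip.set_gripper(0.0)
R=manip.current_tcp_rot()
manip.move_ptp(P(87,.20),R); print(manip.current_time(),manip.current_ee_pos())
manip.move_l(P(87)); print(manip.current_time(),manip.current_force())
for a in (102,117,132):
    manip.move_l(P(a)); print(a,manip.current_time(),manip.current_force().round(2))
p,d=manip.grab_frame("scene"); cv2.imwrite("pics/s2.png",cv2.resize(p[60:220,280:500,::-1],None,fx=3,fy=3))
E
```

```text
3.075 [0.52349025 0.23971408 0.20008803]
3.6833 [0.44179473 0.19306703 0.74582911]
102 3.9333 [ 1.03 -0.84  0.76]
117 4.1833 [ 1.74  0.4  -0.94]
132 4.4333 [-0.43 -0.52 -0.55]
```

View pics/s2.png

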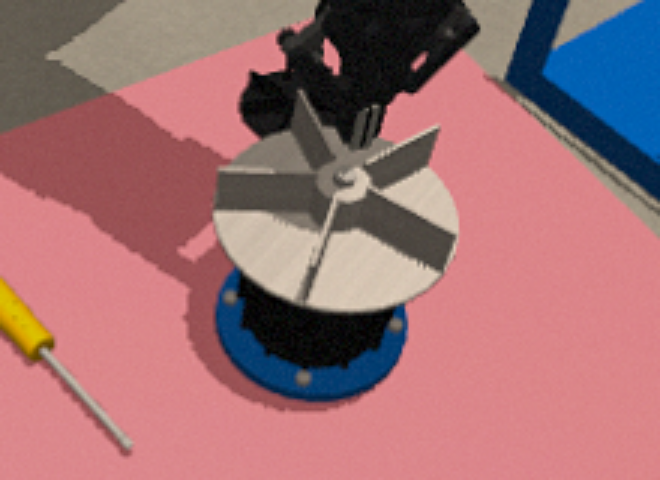

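The fingers, near (370,125) in the crop, sit in a gap between two blades. The wheel has already turned. I'll continue round past a full turn.

Run:
```python
from h import *
F=0
for i,a in enumerate(range(147,568,15)):
    manip.move_l(P(a),max_speed=.12 if a<540 else .05); f=np.linalg.norm(manip.current_force()); F=max(F,f)
    if a in(237,327,417,507,567):
        manip.grab_frame("scene"); print(a,manip.current_time(),f.round(2))
manip.dwell(1.0)
p,d=manip.grab_frame("scene"); cv2.imwrite("pics/s3.png",cv2.resize(p[60:220,280:500,::-1],None,fx=3,fy=3))
p,d=manip.grab_frame("top"); cv2.imwrite("pics/t3.png",cv2.resize(p[200:330,140:280,::-1],None,fx=4,fy=4))
print(F,manip.current_time(),manip.current_ee_pos())
```

```text
237 6.4 0.64
327 8.05 0.73
417 9.7 0.86
507 11.35 0.39
567 12.8 1.42
2.251150692168513 13.9 [0.47198246 0.15901335 0.130993  ]
```

View pics/s3.png

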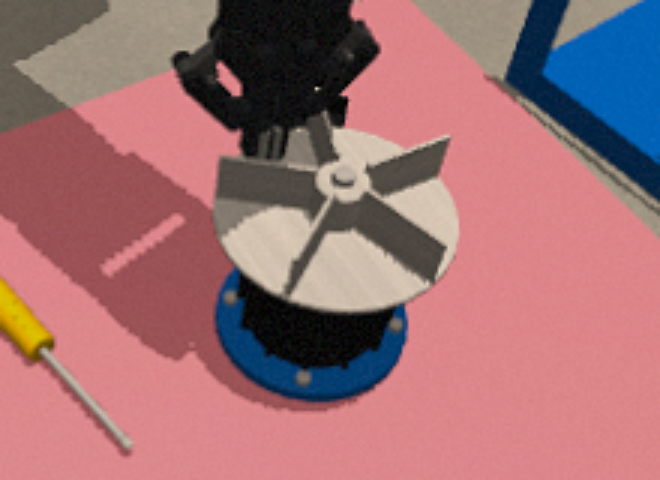

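The fingers, near (270,140), are still in the same gap and have travelled 480°, so the wheel has turned at least about 440°. Next I back off the blade, lift out and check that it is at rest.

Run:
```python
from h import *
manip.move_l(P(561),max_speed=.04)
manip.move_l(P(561,.22),max_speed=.1)
R=manip.current_tcp_rot()
manip.move_ptp([.33,.30,.28],R)
manip.dwell(1)
a,_=manip.grab_frame("top"); manip.dwell(1); p,d=manip.grab_frame("top")
print(np.abs(a.astype(int)-p)[200:320,150:265].mean(),manip.current_time(),manip.current_force())
cv2.imwrite("pics/t4.png",p[:,:,::-1])
```

```text
0.47442028985507245 18.1667 [ 0.1131878  -0.91201412  0.20859937]
```

View pics/t4.png

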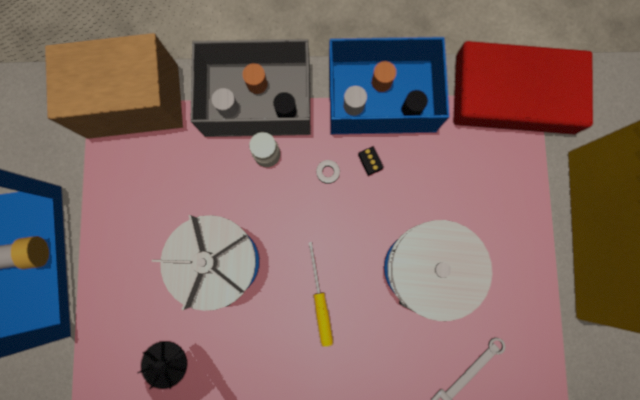

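The open wheel, with its hub at (204,262) and a blade tip at (155,262), is still and the hand is clear. The pushed blade went from about 123° to 594°, roughly 8.2 rad. The covered wheel at (440,270) hasn't moved.

```bash
python3 -c "
from bench import manip
print(manip.sign_off())"
```

```text
the job is handed in; nothing more can be done
None
```

The open wheel was spun about 1.3 turns (roughly 8.2 rad, from blade positions in the pictures) anticlockwise and came to rest; the hand is clear, the covered wheel was left alone, and the job was handed in with no verdict shown.

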